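# Raise a milled block on the cam gauge and close the sprung jaw on it

### The job

Gauge the milled block on the bench cam gauge: turn the crank under the clear guard until the follower has lifted the block fully and rests on the cam's flat high dwell. Then slide the jaw carriage along the deck until the block is held between the jaw and the anvil with the sprung jaw pushed back about half of its 14 mm travel (never all the way to its stop), and let go of everything. Leave the oil can, the wrench and the collet chuck where they are.

Things in the scene. Friction and masses are not known exactly. Their poses are not given: they have to be found in the camera images.
- fixture: Cam gauge bolted to the bench: teal base and upright plate, steel deck with its top 220 mm above the bench. Origin on the bench below the camshaft and the middle of the deck opening. x points away from the crank (crank on the -x side, roughly the robot's right), y along the jaw's slide (carriage on the +y side, nearer the robot; anvil on -y), z up. Deck: x -51 to +85, y -75 to +225 mm.
- guard_edge (a point): Middle of the front edge of the clear guard that juts from the deck over the crank: fixture x -51 to -124, y -80 to +80 mm, height 206 to 219 mm, edge strip dark. It leaves no room for a gripper straight above the crank handle: hold the handle by its outer end with the tool leaning 30 to 45 degrees from vertical, its back end away from the guard (towards fixture -x).
- shaft_axis (a point): Point on the axis of the camshaft, 115 mm above the bench, at fixture x -112.5 mm: the centre of the circle (radius 65 mm, in the fixture's y-z plane) on which point crank_grip travels. The shaft lies along the fixture's x.
- crank_grip (a point): Middle of the crank's handle, a black sleeve 20 mm in diameter, 85 mm long, parallel to the fixture's x (fixture x -70 to -155 mm); its free end points to fixture -x and sticks out 31 mm beyond the guard's edge. The sleeve spins freely on its pin, so it may be gripped firmly while the crank turns.
- camshaft (a joint): Crank angle, rad, about fixture +x: at 0 the handle is level with the shaft on the +y side, at 1.57 straight above it. Stops: -0.7, 4.2. The cam (base radius 32, dwell radius 56 mm) starts lifting at about 0.7, has the follower fully up on the flat dwell from 1.75 to 2.65 (middle 2.2), then lets it down. On the flanks the load turns the crank if let go; on the dwell it stays. Handle: 2 to 10 N.
- follower (a joint): Height of the roller follower and the platen it carries, m: 0 down, 0.024 on the high dwell.
- block: Milled aluminium step block, 80 (x) x 50 (y) x 30 mm, about 0.25 kg, origin at the centre of its underside. Lies loose on the platen in the deck's opening, 80 mm side along fixture x. Follower down: its top is 2 mm below the deck's; follower up: 24 mm higher, between anvil and jaw, up to 5 mm from the anvil.
- anvil: Fixed steel anvil on the deck, 50 x 22 x 34 mm. Its measuring face looks to the fixture's +y and lies at fixture y = -26 mm. Origin as the fixture's.
- fin_grip (a point): Grip point on the carriage's upright fin, 44 mm (fixture x) by 16 mm (fixture y) wide, 45 mm high, standing on the teal carriage. The point lies at fixture x 5 mm, 268 mm above the bench, 17 mm below the fin's top and 27 mm above the carriage's body. Free to be taken from straight above.
- carriage (a joint): Position of the carriage, m, from 0 (fully open, fin at fixture y +180 mm) to 0.118 towards the anvil (fixture -y). It stays where it is left; it takes about 11 N to slide it, more when the jaw presses.
- jaw_face (a point): Middle of the steel jaw's face, 40 mm wide, 24 mm high, from 2 mm above the deck; looks to fixture -y. With the jaw unpressed it is 60 mm ahead (fixture -y) of the fin's centre. With the face 50 mm from the anvil's face (carriage at 0.096, jaw unpressed) block, jaw and anvil touch. If the block is down, the jaw passes over it.
- jaw (a joint): How far the sprung jaw is pushed back towards the carriage, m: 0 free, stop at 0.014. The spring gives 0.8 N per mm. Once the carriage is let go it holds the spring pressed.
- oil_can: Bystander: grey can 64 mm in diameter, 170 mm tall, standing on the bench. Origin under its centre.
- wrench: Bystander: steel wrench 200 mm long lying on the bench. Origin under its middle.
- collet_chuck: Bystander: steel collet chuck 64 mm in diameter, 95 mm tall, tapering upward, standing on the bench. Origin under its centre.

How it is judged:
By the outcome, as a careful person would: the job done as asked, in the order asked, and still so for the second after the job is handed in, with the robot touching nothing.
It also fails if it takes over 56 s, if anything falls off the work surface, if the arm or the gripper's body presses on something with over 40 N, if the wrist force passes 120 N, or if a joint passes its speed limit or range.

### The arm

A 7-joint arm with a two-finger parallel gripper is mounted at the origin on the work surface. World frame = base frame: x ahead of the robot, y to its left, z up, the work surface at z = 0. Lengths are in m, angles in rad, forces in N, time in s.
With the tool pointing down it reaches from about 0.4 to 0.85 m from the base axis. Payload 10.4 kg.
Tool frame: the origin (TCP) lies between the finger pads; the fingertips stand ahead of it and the grasp point (between the pads) lies 3 mm ahead of it (r.tips_ahead is the z of the fingertips in the tool frame, in m); z points along the fingers, y is the line along which they close (so a half turn about z gives the same grasp; the last joint's range is limited). The gripper opens to 87 mm and grips with 3 to 60 N. Pads are 19 mm wide; open, the fingers measure 117 mm over their backs; the gripper's body (75 mm by 190 mm) begins 51 mm behind the grasp point.
Start: joints at [-1.368, 0.332, -0.065, 1.46, 0.022, 1.35, -0.088], TCP at [0.14, 0.609, 0.245] pointing down, gripper open.
Joint ranges: [-2.6, 2.6], [-0.5, 2.12], [-1.47, 1.34], [0.16, 2.42], [-1.27, 4.41], [0.06, 2.06], [-2.6, 2.6]. Speed limits (rad/s): [2.22, 2.22, 2.79, 2.79, 3.14, 3.14, 3.14].

### API

Orientations are given as a unit quaternion [x, y, z, w].
In Python, from bench import telemetry, camera, get_calibration, r gives the robot as it stands.
- The arm moves only by the tool drive_tool, never from a script. Its argument "series" is one flat list of numbers, 7 for each row, row after row: the turn, a rotation vector about the tool's x, y, z in units of 5 degrees (1.0 is 5 degrees), then the shift along the tool's x, y, z in units of 40 mm (1.0 is 40 mm), then the opening, from -1 (shut) to 1 (fully open). A call has 1 to 10 rows; each row is the pose to reach, as a shift and turn from the pose commanded when the call began, along the tool's axes at that moment; what a row does not reach only later rows make up. A row lasts 1/12 s, in which the tool goes at most 41.7 mm and 7.16 degrees, less where a joint would pass 70% of its speed; a pose out of reach is approached as far as the arm can. A call with a gripper value outside its range is refused whole. The fingers move at their own pace and stop on an object; "grip_force" is the grip in N (left out, the last holds). Time passes only in rows, so rows that repeat a pose let the fingers close. It gives the time, the measured TCP pose, the force, the opening and the grip force at its end, in the units of the state.
- telemetry.read_state(): the state, without advancing time (a new reading comes with each control period).
- camera(name): name is "scene" or "side" or "wrist"; returns the picture (420x560x3 uint8, red, green, blue); there is no depth.
- get_calibration(name): a dict with "fovy" (degrees; the focal length in pixels is half the picture's height over the tangent of half this angle, whatever the lens; pixels are square), "cx", "cy" (the principal point, pixels), "xyz" and "rotation" of the camera in the world. Camera axes: x right, y up, looking along -z (the intrinsics and any distortion apply to the point x, -y, -z); pixel columns grow to the right and rows downward; lengths in m; the calibration is good to about 2 mm. A picture is of the moment at which its call begins: read the wrist's pose just before it. get_calibration takes no time and is no camera call; for the wrist camera it gives the pose at the moment of the call.
- r.close_job(): hands the job in; it is judged then, once.
The state is a dict: "time": time; "joint_positions": joint angles; "joint_vel": joint speeds; "joint_torque": joint torques, N m; "ee_pos": TCP position; "eef_rot": TCP orientation; "ft_force": force on the tool from outside, world axes, zero at the start; "torque": the same for the moment, N m; "width": finger opening in m; "grip_force": force on a finger pad.
Only numpy, scipy, OpenCV 4.12 (cv2) and the standard library are available. Lean on these libraries where they do the work, as an engineer would, in place of code of your own. Each camera call takes 0.05 s, during which the arm holds its last target. There are 200 camera calls.

## Working session

There is one attempt and no reset: what is moved stays moved. The work goes in short steps, Python scripts to look and compute and a tool call to move; the robot and the scene stay as the last step left them, time stands still between calls to the robot, and variables do not carry over. Pictures are saved under pics/ and viewed, at most 10 in all, crops included, and the job is handed in when it is done.

Besides the shell and the picture viewer there is one more tool, called after "Call:" by a JSON object that holds its "method" and its "body". drive_tool: Moves the arm, as the interface text tells. Its arguments: {"type":"object","properties":{"series":{"type":"array"},"grip_force":{"type":"number"}},"required":["series"]}

```bash
mkdir -p pics; ls; python3 - <<'E'
from bench import telemetry, camera, get_calibration, r
import cv2,numpy as np
print(telemetry.read_state(), r.tips_ahead)
for n in("scene","side"):
    im=camera(n); cv2.imwrite(f"pics/{n}0.png",im[:,:,::-1]); print(get_calibration(n))
print(get_calibration("wrist"))
E
```

```text
pics
{'time': 0.0, 'joint_positions': array([-1.36762657,  0.33291119, -0.06468189,  1.46093596,  0.02161201,
        1.34990404, -0.08851605]), 'joint_vel': array([ 0.00071726,  0.00106955,  0.00128192,  0.00112612, -0.00026426,
        0.00182781,  0.00184618]), 'joint_torque': array([ 2.77789804e-04, -6.23264909e+01,  2.50001944e-02, -3.89891911e+01,
       -6.13085506e-02,  3.98086687e-02,  1.48921290e-04]), 'ee_pos': array([0.13984945, 0.60878755, 0.24373188]), 'eef_rot': array([ 1.12650049e-01,  9.93634456e-01, -7.30280038e-04, -4.01819248e-05]), 'ft_force': array([-0.3286885 , -0.15318154,  0.02890952]), 'torque': array([-0.02829005, -0.00354369, -0.01264227]), 'grip_force': 0.0, 'width': 0.08680578111015054} 0.022
{'fovy': 42.02956015318446, 'cx': 268.4299860057106, 'cy': 209.2402568727978, 'xyz': array([1.14684742, 0.4588896 , 1.44201814]), 'rotation': array([0.11556182, 0.23426353, 0.8572436 , 0.44373356])}
{'fovy': 56.61893282756561, 'cx': 282.0783636843289, 'cy': 210.62140157654574, 'xyz': array([ 0.37459989, -0.75126774,  1.05833111]), 'rotation': array([ 0.346651  , -0.04000147, -0.08309596,  0.93344953])}
{'fovy': 61.857890461140755, 'cx': 279.0613248659565, 'cy': 204.13696639049667, 'xyz': array([0.06349157, 0.62705541, 0.38360966]), 'rotation': array([-0.1126199 , -0.08871885,  0.61671727,  0.77401908])}
```

View pics/scene0.png

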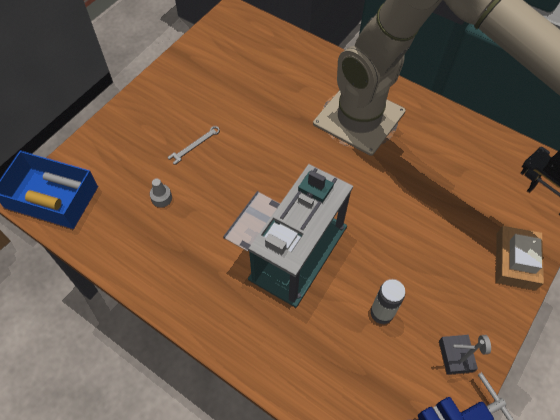

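View pics/side0.png

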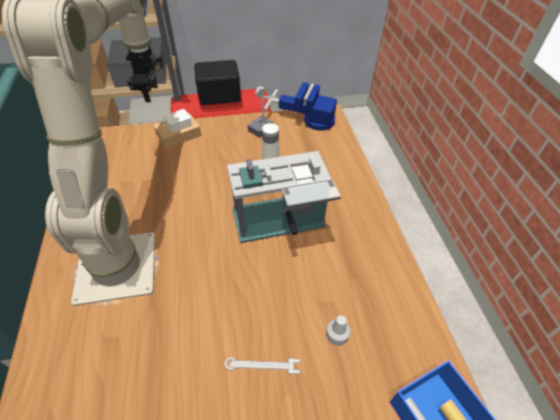

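```bash
python3 - <<'E'
import cv2,numpy as np
a=cv2.imread("pics/scene0.png")[155:310,215:365]; b=cv2.imread("pics/side0.png")[140:245,215:350]
a=cv2.resize(a,None,fx=2.6*1.48,fy=2.6*1.48,interpolation=cv2.INTER_CUBIC)[:600,:]
cv2.imwrite("pics/c1.png",cv2.resize(cv2.imread("pics/scene0.png")[155:310,215:365],None,fx=3.8,fy=3.8,interpolation=2))
cv2.imwrite("pics/c2.png",cv2.resize(b,None,fx=5,fy=5,interpolation=2))
E
```

```text
(no output)
```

View pics/c1.png

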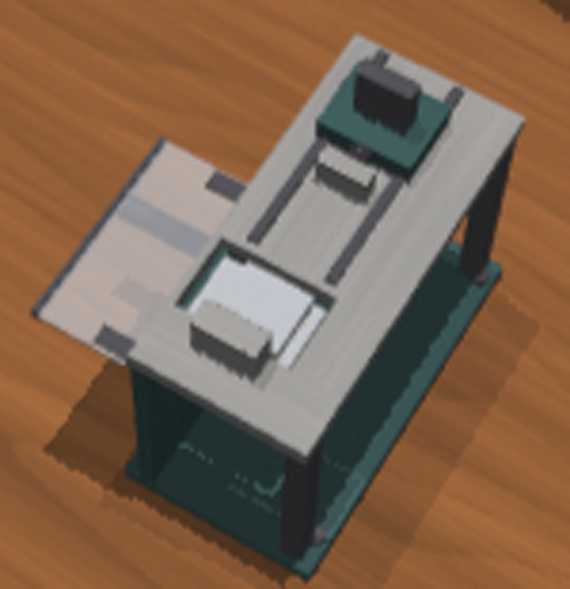

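View pics/c2.png

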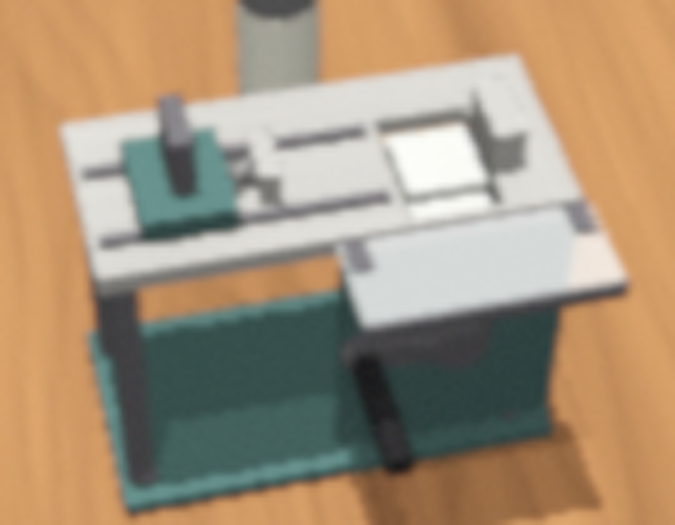

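```bash
cat > h.py <<'E'
import numpy as np
from scipy.spatial.transform import Rotation as R
def proj(c,P):
    P=np.atleast_2d(P); q=R.from_quat(c["rotation"]).inv().apply(P-c["xyz"]); f=210/np.tan(np.radians(c["fovy"]/2))
    return np.c_[c["cx"]+f*q[:,0]/-q[:,2], c["cy"]-f*q[:,1]/-q[:,2]]
def ray(c,u,v):
    f=210/np.tan(np.radians(c["fovy"]/2))
    return R.from_quat(c["rotation"]).apply([(u-c["cx"])/f,-(v-c["cy"])/f,-1])
def fw(p,P):
    return R.from_euler("z",p[2]).apply(np.atleast_2d(P))+[p[0],p[1],0]
E
python3 - <<'E'
from h import *
from bench import get_calibration
from scipy.optimize import least_squares
cs,cd=get_calibration("scene"),get_calibration("side")
F=[[-51,225,220],[85,225,220],[85,-75,220],[-51,-75,220],[-124,80,219],[-124,-80,219]]
F=np.array(F)/1e3
a=np.array([[357,36],[524,122],[308,458],[130,358],[163,142],[37,316]])/3.8+[215,155]
b=np.array([[100,278],[62,125],[518,57],[590,205],[365,325],[627,287]])/5+[215,140]
def res(p,w=3):
    W=fw(p,F); e=[(proj(cs,W)-a)] if w&1 else []
    if w&2: e.append(proj(cd,W)-b)
    return np.concatenate(e).ravel()
for w in(1,2,3):
    s=least_squares(res,[.6,.1,3.1 if 0 else -1.5],args=(w,)); print(w,s.x,np.degrees(s.x[2])); print(s.fun.reshape(-1,2).round(1).tolist())
p=s.x; np.save("p.npy",p)
# handle end: ray intersect plane x=-.155
C=(cd["xyz"]-[p[0],p[1],0]);Ri=R.from_euler("z",-p[2])
o=Ri.apply(C)
for uv in [(402,462),(398,455)]:
    d=Ri.apply(ray(cd,uv[0]/5+215,uv[1]/5+140)); t=(-.155-o[0])/d[0]; q=o+t*d; print(q,np.arctan2(q[2]-.115,q[1]),np.hypot(q[2]-.115,q[1]))
E
```

```text
1 [0.61619316 0.10996311 1.63644248] 93.76124735855181
[[-0.1, 0.2], [0.7, -0.5], [0.6, 0.6], [0.0, 0.5], [-0.2, -0.6], [-1.0, -0.4]]
2 [0.61634156 0.10126582 1.61796337] 92.70247272416016
[[-0.6, -0.1], [0.4, -0.3], [0.4, 0.2], [-1.2, -0.8], [0.3, 1.0], [0.7, -0.1]]
3 [0.61631776 0.1074544  1.63064917] 93.42931509994857
[[-0.4, -0.0], [0.2, -0.5], [-0.6, 0.1], [-0.9, -0.2], [-0.7, -1.2], [-1.8, -1.2], [-0.5, -1.0], [0.1, -1.0], [-0.5, -1.2], [-1.6, -2.5], [0.5, -0.4], [0.5, -2.0]]
[-0.155       0.06351473  0.12204504] 0.11046822172517556 0.06390425221272446
[-0.155       0.06635979  0.12978948] 0.21928434247223577 0.06798786859054927
```

```bash
cat >> h.py <<'E'
from bench import telemetry
p=np.load("p.npy")
Rf=R.from_euler("z",p[2]) 
def lean(deg):  # tool x=fixture x, z down, leaning so back end goes to fixture -x
    t=np.radians(deg); z=np.array([np.sin(t),0,-np.cos(t)]); y=np.array([0,-1.,0]); x=np.cross(y,z)
    return Rf*R.from_matrix(np.c_[x,y,z])
def rel(P,Q,P0=None,Q0=None):
    s=telemetry.read_state(); P0=s["ee_pos"] if P0 is None else P0; Q0=R.from_quat(s["eef_rot"]) if Q0 is None else Q0
    return np.r_[(Q0.inv()*Q).as_rotvec(degrees=True)/5, Q0.inv().apply(P-P0)/.04].round(3)
def tcp(G,Q,back=0): # fixture grasp point (mm) -> TCP world
    return fw(p,np.array(G)/1e3)[0]-Q.apply([0,0,.003+back])
E
python3 - <<'E'
from h import *
Q=lean(0); s=telemetry.read_state()
print(lean(0).as_matrix().round(2))
P1=np.array([.40,.47,.42]); Qm=R.from_rotvec(0*np.ones(3))
from scipy.spatial.transform import Slerp
Q0=R.from_quat(s["eef_rot"]); Qm=Slerp([0,1],R.concatenate([Q0,Q]))(.5)
print(rel(P1,Qm).tolist())
G=[-140,65*np.cos(.14),115+65*np.sin(.14)]
print(tcp(G,lean(40)),tcp(G,lean(40),.12))
P2=tcp(G,lean(40),.12)+[0,-.05,.1]
print(rel(P2,lean(20),P1,Qm), P2)
E
```

```text
[[-0.06  1.    0.  ]
 [ 1.    0.06  0.  ]
 [ 0.    0.   -1.  ]]
[-0.006, 0.005, 7.363, -7.115, -1.932, -4.401]
[ 0.56055872 -0.03806989  0.12636844] [ 0.56517268 -0.11506628  0.21829377]
[ -1.291   3.866   7.286 -14.786  -7.104   2.551] [ 0.56517268 -0.16506628  0.31829377]
```

Call:
{"method": "drive_tool", "body": {"series": [0,0,0,0,0,-3,1,0,0,0,0,0,-3,1,0,0,0,0,0,-4.4,1,0,0,2,-2,-0.5,-4.4,1,0,0,4,-3.5,-1,-4.4,1,0,0,5.5,-5,-1.4,-4.4,1,0,0,7.3,-7,-1.9,-4.4,1,0,0,7.3,-7,-1.9,-4.4,1,0,0,7.3,-7,-1.9,-4.4,1,0,0,7.3,-7,-1.9,-4.4,1]}}

```text
time: 0.93
ee_pos: [0.3911, 0.4743, 0.4201]
eef_rot: [0.419, 0.908, -0.0, -0.0]
ft_force: [-0.1, 1.2, 0.6]
width: 0.087
grip_force: 0.0
```

```bash
python3 - <<'E'
from h import *
s=telemetry.read_state(); print(s["time"],s["ee_pos"],s["joint_positions"].round(2))
P=np.array([.60,.13,.42]);print(rel(P,lean(0)).tolist())
E
```

```text
0.9333 [0.39109057 0.47433945 0.42007333] [-1.08  0.29  0.18  1.17 -0.05  1.69 -0.22]
[-0.002, 0.001, 7.411, -9.938, -1.617, 0.002]
```

Call:
{"method": "drive_tool", "body": {"series": [0,0,1.4,-1,-0.1,0,1,0,0,2.8,-2,-0.3,0,1,0,0,4.2,-3,-0.5,0,1,0,0,5.6,-4,-0.7,0,1,0,0,7,-5,-0.8,0,1,0,0,7.4,-6,-1,0,1,0,0,7.4,-7,-1.2,0,1,0,0,7.4,-8,-1.4,0,1,0,0,7.4,-9,-1.5,0,1,0,0,7.4,-10,-1.6,0,1]}}

```text
time: 1.77
ee_pos: [0.6017, 0.1283, 0.4201]
eef_rot: [0.685, 0.729, 0.0, -0.0]
ft_force: [1.0, 0.3, 1.0]
width: 0.0871
grip_force: 0.0
```

```bash
python3 - <<'E'
from h import *
s=telemetry.read_state(); print(s["time"],s["ee_pos"],s["joint_positions"].round(2))
G=[-140,65*np.cos(.14),115+65*np.sin(.14)]
print(rel(tcp(G,lean(40),.12)+[0,-.04,.08],lean(40)).tolist())
E
```

```text
1.7667 [0.60167383 0.12830978 0.42006744] [-0.63  0.3   0.48  1.18 -0.14  1.69 -0.12]
[-0.011, 7.996, 0.029, -7.015, -1.353, 3.042]
```

Call:
{"method": "drive_tool", "body": {"series": [0,0,0,-1,-0.2,0,1,0,1,0,-2,-0.4,0,1,0,2,0,-3,-0.6,0,1,0,3,0,-4,-0.8,0,1,0,4.3,0,-5,-1,0.5,1,0,5.6,0,-6,-1.2,1,1,0,7,0,-7,-1.35,2,1,0,8,0,-7,-1.35,3,1,0,8,0,-7,-1.35,3,1,0,8,0,-7,-1.35,3,1]}}

```text
time: 2.6
ee_pos: [0.563, -0.1544, 0.2944]
eef_rot: [0.646, 0.682, 0.232, -0.252]
ft_force: [0.2, 0.7, 0.7]
width: 0.0872
grip_force: 0.0
```

```bash
python3 - <<'E'
from h import *
from bench import camera,get_calibration
import cv2
s=telemetry.read_state(); print(s["time"],s["ee_pos"],s["joint_positions"].round(2))
G=[-140,65*np.cos(.14),115+65*np.sin(.14)]
print(rel(tcp(G,lean(40),.1),lean(40)).tolist())
c=get_calibration("wrist"); im=camera("wrist")
print(proj(c,fw(p,np.array([[-155,65*np.cos(.14),124],[-51,-75,220],[-124,80,219],[-124,-80,219],[-51,80,219]])/1e3)).round(0).tolist())
cv2.imwrite("pics/w1.png",im[:,:,::-1])
np.savez("c1.npz",**c)
E
```

```text
2.6 [ 0.5630376  -0.15439407  0.29439899] [ 0.1   0.52  0.59  1.35 -0.8   1.84  0.73]
[-0.064, -0.026, -0.088, -0.479, 0.13, 2.585]
[[285.0, 213.0], [445.0, 60.0], [266.0, 132.0], [468.0, 131.0], [267.0, 63.0]]
```

View pics/w1.png

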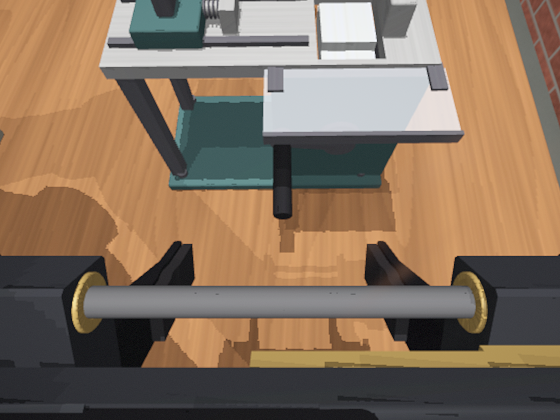

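Call:
{"method": "drive_tool", "body": {"series": [0,0,0,-0.48,0.13,1,1,0,0,0,-0.48,0.13,2,1,0,0,0,-0.48,0.13,2.6,1,0,0,0,-0.48,0.13,3.2,1,0,0,0,-0.48,0.13,3.8,1,0,0,0,-0.48,0.13,4.1,1,0,0,0,-0.48,0.13,4.1,1]}}

```text
time: 3.23
ee_pos: [0.5648, -0.0575, 0.163]
eef_rot: [0.641, 0.687, 0.234, -0.25]
ft_force: [-0.2, 0.2, 0.8]
width: 0.0872
grip_force: 0.0
```

```bash
python3 - <<'E'
from h import *
from bench import camera,get_calibration
import cv2
s=telemetry.read_state(); print(s["time"],s["ee_pos"],s["joint_positions"].round(2),s["ft_force"])
G=[-140,65*np.cos(.14),115+65*np.sin(.14)]
print(rel(tcp(G,lean(40),0),lean(40)).tolist())
c=get_calibration("wrist"); im=camera("wrist")
print(proj(c,fw(p,np.array([[-155,65*np.cos(.14),124],[-124,80,219],[-124,-80,219]])/1e3)).round(0).tolist())
cv2.imwrite("pics/w2.png",im[:,:,::-1])
E
```

```text
3.2333 [ 0.56481545 -0.05753312  0.16304032] [-0.03  0.53  0.52  1.62 -0.84  1.54  0.79] [-0.1964106   0.21531846  0.751698  ]
[-0.052, -0.012, 0.089, -0.213, -0.074, 1.019]
[[274.0, 285.0], [227.0, 141.0], [696.0, 145.0]]
```

View pics/w2.png

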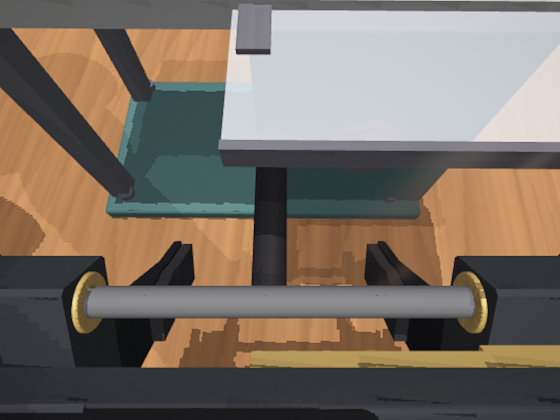

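Call:
{"method": "drive_tool", "body": {"series": [0,0,0,-0.1,-0.11,0.4,1,0,0,0,-0.2,-0.11,0.8,1,0,0,0,-0.2,-0.11,1.02,1,0,0,0,-0.2,-0.11,1.02,0,0,0,0,-0.2,-0.11,1.02,-0.6,0,0,0,-0.2,-0.11,1.02,-1,0,0,0,-0.2,-0.11,1.02,-1,0,0,0,-0.2,-0.11,1.02,-1,0,0,0,-0.2,-0.11,1.02,-1,0,0,0,-0.2,-0.11,1.02,-1], "grip_force": 45}}

```text
time: 4.12
ee_pos: [0.5587, -0.0422, 0.1259]
eef_rot: [0.644, 0.685, 0.234, -0.249]
ft_force: [0.1, -0.0, 0.1]
width: 0.0486
grip_force: 0.0
```

```bash
python3 - <<'E'
from h import *
s=telemetry.read_state(); print(s["time"],s["ee_pos"],s["joint_positions"].round(2),s["ft_force"],s["width"],s["grip_force"])
Q0=R.from_quat(s["eef_rot"])
g=s["ee_pos"]+Q0.apply([0,0,.003]); f=Rf.inv().apply(g-[p[0],p[1],0]); print("fix",f, np.arctan2(f[2]-.115,f[1]),np.hypot(f[2]-.115,f[1]))
# arc rows using fitted centre
th0=np.arctan2(f[2]-.115,f[1]); 
for th in np.arange(.2,2.21,.1):
    d=.065*np.array([0,np.cos(th)-np.cos(th0),np.sin(th)-np.sin(th0)]); print(round(th,2),(Q0.inv().apply(Rf.apply(d))/.04).round(2).tolist())
E
```

```text
4.1167 [ 0.55867759 -0.04222954  0.12586087] [-0.05  0.55  0.51  1.68 -0.86  1.47  0.82] [ 0.13606211 -0.00248393  0.0576735 ] 0.04861029124640907 0.0
fix [-0.14403987  0.06649401  0.12356258] 0.12806744769824538 0.0670430544529976
0.2 [0.07, 0.02, -0.09]
0.3 [0.18, 0.06, -0.21]
0.4 [0.27, 0.12, -0.33]
0.5 [0.37, 0.19, -0.44]
0.6 [0.46, 0.27, -0.54]
0.7 [0.54, 0.37, -0.64]
0.8 [0.61, 0.48, -0.73]
0.9 [0.68, 0.6, -0.82]
1.0 [0.74, 0.73, -0.89]
1.1 [0.8, 0.87, -0.95]
1.2 [0.84, 1.02, -1.0]
1.3 [0.87, 1.18, -1.04]
1.4 [0.89, 1.34, -1.07]
1.5 [0.91, 1.5, -1.08]
1.6 [0.91, 1.66, -1.09]
1.7 [0.9, 1.82, -1.08]
1.8 [0.88, 1.98, -1.06]
1.9 [0.85, 2.14, -1.02]
2.0 [0.81, 2.29, -0.98]
2.1 [0.76, 2.43, -0.92]
2.2 [0.71, 2.57, -0.85]
```

Call:
{"method": "drive_tool", "body": {"series": [0,0,0,0,0,0,-1,0,0,0,0,0,0,-1,0,0,0,0,0,0,-1,0,0,0,0,0,0,-1,0,0,0,0,0,0,-1,0,0,0,0,0,0,-1,0,0,0,0,0,0,-1,0,0,0,0,0,0,-1,0,0,0,0,0,0,-1,0,0,0,0,0,0,-1]}}

```text
time: 4.95
ee_pos: [0.5583, -0.042, 0.1255]
eef_rot: [0.643, 0.685, 0.234, -0.25]
ft_force: [-3.7, -0.4, 0.4]
width: 0.0187
grip_force: 45.0
```

Call:
{"method": "drive_tool", "body": {"series": [0,0,0,0.07,0.02,-0.09,-1,0,0,0,0.12,0.04,-0.15,-1,0,0,0,0.18,0.06,-0.21,-1,0,0,0,0.23,0.09,-0.27,-1,0,0,0,0.27,0.12,-0.33,-1,0,0,0,0.32,0.155,-0.385,-1,0,0,0,0.37,0.19,-0.44,-1,0,0,0,0.37,0.19,-0.44,-1]}}

```text
time: 5.62
ee_pos: [0.5662, -0.0416, 0.1496]
eef_rot: [0.643, 0.685, 0.234, -0.249]
ft_force: [-6.0, -1.9, 2.4]
width: 0.0183
grip_force: 45.0
```

```bash
cat >> h.py <<'E'
def crank():
    s=telemetry.read_state(); Q0=R.from_quat(s["eef_rot"])
    g=s["ee_pos"]+Q0.apply([0,0,.003]); f=Rf.inv().apply(g-[p[0],p[1],0]); th0=np.arctan2(f[2]-.115,f[1])
    print(round(s["time"],2),"fix",f.round(4),"th",th0.round(3),"r",np.hypot(f[2]-.115,f[1]).round(4),"F fix",Rf.inv().apply(s["ft_force"]).round(1),s["width"],s["grip_force"])
    return s,Q0,f,th0
E
python3 - <<'E'
from h import *
s,Q0,f,th0=crank()
for th in np.arange(.5,1.45,.1):
    d=.065*np.array([0,np.cos(th)-np.cos(th0),np.sin(th)-np.sin(th0)]); print(round(th,2),(Q0.inv().apply(Rf.apply(d))/.04).round(2).tolist())
E
```

```text
5.62 fix [-0.1438  0.0589  0.1473] th 0.501 r 0.0672 F fix [-1.6  6.1  2.4] 0.01829992268940873 44.999765027314425
0.5 [-0.0, -0.0, 0.0]
0.6 [0.09, 0.08, -0.1]
0.7 [0.17, 0.18, -0.2]
0.8 [0.25, 0.29, -0.3]
0.9 [0.32, 0.42, -0.38]
1.0 [0.38, 0.55, -0.45]
1.1 [0.43, 0.69, -0.51]
1.2 [0.47, 0.84, -0.56]
1.3 [0.5, 0.99, -0.6]
1.4 [0.53, 1.15, -0.63]
```

Call:
{"method": "drive_tool", "body": {"series": [0,0,0,0.05,0.0,-0.05,-1,0,0,0,0.09,0.05,-0.1,-1,0,0,0,0.17,0.15,-0.2,-1,0,0,0,0.25,0.25,-0.3,-1,0,0,0,0.32,0.38,-0.38,-1,0,0,0,0.38,0.51,-0.45,-1,0,0,0,0.43,0.65,-0.51,-1,0,0,0,0.43,0.65,-0.51,-1]}}

```text
time: 6.28
ee_pos: [0.5931, -0.0399, 0.1761]
eef_rot: [0.643, 0.685, 0.234, -0.249]
ft_force: [-0.1, -0.6, -2.9]
width: 0.0183
grip_force: 45.0
```

```bash
python3 - <<'E'
from h import *
s,Q0,f,th0=crank()
for th in np.arange(1.1,2.3,.1):
    d=.065*np.array([0,np.cos(th)-np.cos(1.1),np.sin(th)-np.sin(1.1)]); print(round(th,2),(Q0.inv().apply(Rf.apply(d))/.04).round(2).tolist())
E
```

```text
6.28 fix [-0.1437  0.0319  0.1738] th 1.073 r 0.0669 F fix [-0.6  0.1 -2.9] 0.018279713811681336 45.00194801017642
1.1 [0.0, 0.0, 0.0]
1.2 [0.04, 0.15, -0.05]
1.3 [0.07, 0.3, -0.09]
1.4 [0.1, 0.46, -0.12]
1.5 [0.11, 0.62, -0.13]
1.6 [0.11, 0.78, -0.14]
1.7 [0.1, 0.95, -0.13]
1.8 [0.08, 1.11, -0.1]
1.9 [0.05, 1.26, -0.07]
2.0 [0.02, 1.41, -0.02]
2.1 [-0.03, 1.56, 0.03]
2.2 [-0.09, 1.69, 0.1]
```

Call:
{"method": "drive_tool", "body": {"series": [0,0,0,0.04,0.15,-0.05,-1,0,0,0,0.07,0.3,-0.09,-1,0,0,0,0.1,0.46,-0.12,-1,0,0,0,0.11,0.62,-0.13,-1,0,0,0,0.11,0.78,-0.14,-1,0,0,0,0.1,0.95,-0.13,-1,0,0,0,0.1,0.95,-0.13,-1]}}

```text
time: 6.87
ee_pos: [0.6311, -0.0375, 0.1825]
eef_rot: [0.643, 0.685, 0.235, -0.249]
ft_force: [0.5, -0.4, -1.1]
width: 0.019
grip_force: 45.0
```

```bash
python3 - <<'E'
from h import *
s,Q0,f,th0=crank()
for th in np.arange(1.7,2.3,.1):
    d=.065*np.array([0,np.cos(th)-np.cos(1.7),np.sin(th)-np.sin(1.7)]); print(round(th,2),(Q0.inv().apply(Rf.apply(d))/.04).round(2).tolist())
E
```

```text
6.87 fix [-0.1437 -0.0061  0.1802] th 1.664 r 0.0655 F fix [-0.4 -0.4 -1.1] 0.019029870490620132 45.00153120607138
1.7 [0.0, 0.0, 0.0]
1.8 [-0.02, 0.16, 0.02]
1.9 [-0.05, 0.32, 0.06]
2.0 [-0.09, 0.47, 0.1]
2.1 [-0.14, 0.61, 0.16]
2.2 [-0.19, 0.75, 0.23]
```

Call:
{"method": "drive_tool", "body": {"series": [0,0,0,-0.02,0.16,0.02,-1,0,0,0,-0.05,0.32,0.06,-1,0,0,0,-0.09,0.47,0.1,-1,0,0,0,-0.14,0.61,0.16,-1,0,0,0,-0.19,0.75,0.23,-1,0,0,0,-0.19,0.75,0.23,-1,0,0,0,-0.19,0.75,0.23,-1]}}

```text
time: 7.45
ee_pos: [0.6614, -0.0357, 0.17]
eef_rot: [0.644, 0.685, 0.235, -0.248]
ft_force: [6.3, 0.1, -1.5]
width: 0.0189
grip_force: 45.0
```

```bash
python3 - <<'E'
from h import *
s,Q0,f,th0=crank()
E
```

```text
7.45 fix [-0.1437 -0.0364  0.1677] th 2.176 r 0.064 F fix [-0.3 -6.3 -1.5] 0.01891864338843109 45.000944919884205
```

Call:
{"method": "drive_tool", "body": {"series": [0,0,0,0,0,0,0.4,0,0,0,0,0,0,0.4,0,0,0,0,0,0,0.4,0,0,0,0,0,0,0.4,0,0,0,0,0,0,0.4,0,0,0,0,0,0,0.4,0,0,0,0,0,0,0.4,0,0,0,0,0,0,0.4]}}

```text
time: 8.12
ee_pos: [0.6599, -0.0358, 0.1699]
eef_rot: [0.643, 0.685, 0.234, -0.249]
ft_force: [-0.3, -0.0, -0.1]
width: 0.0588
grip_force: 0.0
```

Call:
{"method": "drive_tool", "body": {"series": [0,0,0,0,0,-0.4,0.4,0,0,0,0,0,-1,0.4,0,0,0,0,0,-1.8,0.4,0,0,0,0,0,-2.6,0.4,0,0,0,0,0,-3.4,0.4,0,0,0,0,0,-4.2,0.4,0,0,0,0,0,-5,0.4,0,0,0,0,0,-5,0.4]}}

```text
time: 8.78
ee_pos: [0.6676, -0.1691, 0.3275]
eef_rot: [0.645, 0.684, 0.235, -0.246]
ft_force: [-0.3, 0.1, 0.1]
width: 0.0608
grip_force: 0.0
```

```bash
python3 - <<'E'
from h import *
from bench import camera,get_calibration
import cv2
s,Q0,f,th0=crank(); print(s["ee_pos"])
a=camera("scene")[155:310,215:365]; b=camera("side")[140:245,215:350]
a=cv2.resize(a,None,fx=2.5,fy=2.5,interpolation=2); b=cv2.resize(b,None,fx=3,fy=3,interpolation=2)
h=max(a.shape[0],b.shape[0]); o=np.zeros((h,a.shape[1]+b.shape[1],3),np.uint8); o[:a.shape[0],:a.shape[1]]=a;o[:b.shape[0],a.shape[1]:]=b
cv2.imwrite("pics/m1.png",o[:,:,::-1])
E
```

```text
8.78 fix [-0.2772 -0.0347  0.3252] th 1.734 r 0.213 F fix [0.1 0.3 0.1] 0.0608359212014409 0.0
[ 0.66762519 -0.1690667   0.32747549]
```

View pics/m1.png

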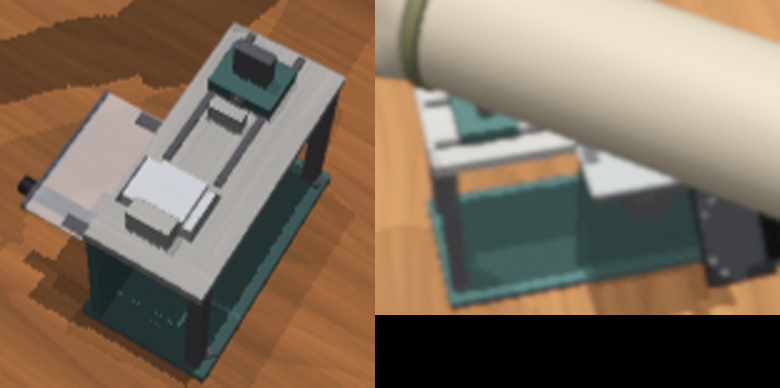

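```bash
python3 - <<'E'
from h import *
s,Q0,f,th0=crank()
P=tcp([5,180,350],lean(0)); print(P)
W=s["ee_pos"]+[-.08,.03,.09]
print(rel(W,lean(20)), rel(P,lean(0)))
W2=P*1; W2[2]=W[2]; print(rel((W+W2)/2,lean(10)), rel(W2,lean(0)))
E
```

```text
8.88 fix [-0.2735 -0.0353  0.3213] th 1.74 r 0.2093 F fix [ 0.4 -0.4 -0. ] 0.06039124293832711 0.0
[0.43634099 0.10167837 0.353     ]
[ 0.006 -3.987  0.014  2.113 -1.948 -1.168] [ 0.009 -7.987  0.013  5.856 -5.375  3.935]
[ 0.008 -5.987  0.014  4.47  -3.661  0.803] [ 0.009 -7.987  0.013  6.828 -5.374  2.774]
```

Call:
{"method": "drive_tool", "body": {"series": [0,0,0,0.7,-0.6,-0.5,0.4,0,-1.3,0,1.4,-1.3,-1.1,0.4,0,-2.6,0,2.1,-1.9,-1.1,0.4,0,-4,0,2.8,-2.5,-0.5,0.4,0,-5,0,3.6,-3.1,0.1,0.4,0,-6,0,4.5,-3.7,0.8,0.4,0,-7,0,5.2,-4.3,1.4,0.4,0,-8,0,6,-4.9,2.1,0.4,0,-8,0,6.8,-5.4,2.8,0.4,0,-8,0,6.8,-5.4,2.8,0.4]}}

```text
time: 9.72
ee_pos: [0.4373, 0.0976, 0.4116]
eef_rot: [0.682, 0.731, -0.0, 0.0]
ft_force: [0.9, 0.4, -0.2]
width: 0.061
grip_force: 0.0
```

```bash
python3 - <<'E'
from h import *
from bench import camera,get_calibration
import cv2
s,Q0,f,th0=crank(); print(s["ee_pos"],s["joint_positions"].round(2))
print(rel(tcp([5,180,270],lean(0)),lean(0)))
c=get_calibration("wrist"); im=camera("wrist")
F=np.array([[5-22,188,285],[27,188,285],[27,172,285],[5-22,172,285],[-51,225,220],[85,225,220]])/1e3
print(proj(c,fw(p,F)).round(0).tolist()); cv2.imwrite("pics/w3.png",im[:,:,::-1])
E
```

```text
9.72 fix [0.0009 0.1793 0.4086] th 1.023 r 0.344 F fix [ 0.4 -0.9 -0.2] 0.061023411331738664 0.0
[0.43732437 0.09760493 0.41164256] [-0.71 -0.12  0.35  1.61  0.04  1.65 -0.29]
[ 2.000e-03  8.000e-03  1.030e-01  1.060e-01 -1.800e-02  3.466e+00]
[[268.0, 225.0], [268.0, 171.0], [289.0, 171.0], [288.0, 225.0], [234.0, 234.0], [230.0, 93.0]]
```

View pics/w3.png

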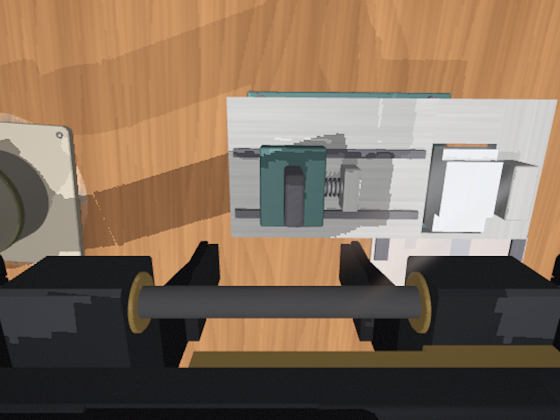

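```bash
python3 - <<'E'
import cv2,numpy as np
im=cv2.imread("pics/w3.png")
cv2.imwrite("pics/w3c.png",cv2.resize(im[140:240,225:385],None,fx=5,fy=5,interpolation=cv2.INTER_CUBIC))
print(im[215,275:312].mean(1).round().astype(int).tolist()); print(im[180,275:312].mean(1).round().astype(int).tolist())
print(im[155:235,294].mean(1).round().astype(int).tolist())
E
```

```text
[98, 98, 98, 98, 98, 97, 98, 99, 84, 62, 74, 83, 92, 95, 96, 95, 94, 94, 94, 94, 92, 92, 91, 92, 92, 89, 85, 79, 79, 88, 96, 95, 95, 95, 95, 94, 94]
[100, 99, 99, 100, 100, 100, 101, 101, 88, 55, 58, 66, 69, 72, 71, 73, 74, 72, 73, 75, 74, 73, 71, 73, 74, 74, 74, 71, 67, 65, 72, 90, 99, 99, 99, 96, 97]
[75, 72, 71, 73, 73, 72, 72, 72, 72, 72, 65, 49, 53, 51, 51, 52, 51, 53, 52, 52, 63, 70, 71, 72, 72, 75, 73, 72, 74, 73, 82, 96, 93, 92, 92, 92, 92, 93, 93, 94, 94, 95, 94, 94, 92, 92, 93, 95, 94, 95, 94, 91, 91, 92, 93, 93, 91, 93, 93, 94, 94, 94, 92, 93, 92, 91, 93, 96, 95, 92, 85, 95, 139, 162, 161, 158, 156, 158, 161, 160]
```

View pics/w3c.png

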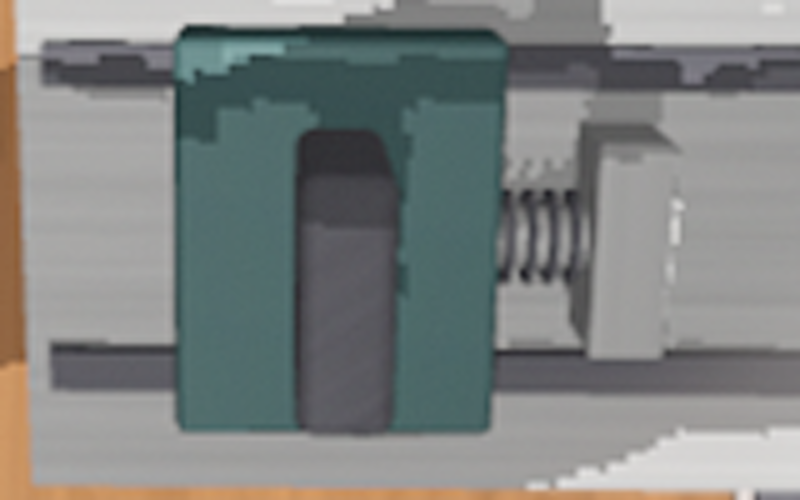

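```bash
cat >> h.py <<'E'
def onz(c,u,v,z):
    d=ray(c,u,v); W=c["xyz"]+d*(z-c["xyz"][2])/d[2]; return (Rf.inv().apply(W-[p[0],p[1],0])*1e3).round(1)
E
python3 - <<'E'
from h import *
from bench import get_calibration
import cv2
c=get_calibration("wrist")
for u,v in [(284.6,175),(304,175),(284.6,226),(304,226)]: print("fin",onz(c,u,v,.285))
for u,v in [(358,211),(361,170)]: print("jaw",onz(c,u,v,.246))
for u,v in [(228.7,98),(231.5,237)]: print("deck +y edge",onz(c,u,v,.22))
for u,v in [(260.5,226),(323,226)]: print("carr",onz(c,u,v,.241))
im=cv2.imread("pics/w3.png")
for v in (175,185,195,205): print(v,[tuple(x) for x in im[v,492:516:2].mean(1).round().astype(int)[None]])
print(im[215,225:236].mean(1))
E
```

```text
fin [ 31.6 178.7 285. ]
fin [ 31.9 163.7 285. ]
fin [-10.3 177.8 285. ]
fin [-10.  162.2 285. ]
jaw [ -8.7 110.3 246. ]
jaw [ 29.2 110.7 246. ]
deck +y edge [ 88.3 229.7 220. ]
deck +y edge [-46.7 230.1 220. ]
carr [-26.7 199.6 241. ]
carr [-25.6 140.8 241. ]
175 [(np.int64(239), np.int64(240), np.int64(240), np.int64(240), np.int64(219), np.int64(90), np.int64(94), np.int64(98), np.int64(105), np.int64(109), np.int64(128), np.int64(173))]
185 [(np.int64(240), np.int64(240), np.int64(240), np.int64(219), np.int64(117), np.int64(123), np.int64(125), np.int64(128), np.int64(129), np.int64(137), np.int64(196), np.int64(214))]
195 [(np.int64(239), np.int64(240), np.int64(220), np.int64(134), np.int64(131), np.int64(126), np.int64(123), np.int64(117), np.int64(125), np.int64(194), np.int64(214), np.int64(213))]
205 [(np.int64(240), np.int64(224), np.int64(107), np.int64(104), np.int64(99), np.int64(98), np.int64(97), np.int64(113), np.int64(186), np.int64(214), np.int64(213), np.int64(212))]
[153.33333333 153.33333333 151.33333333 148.66666667 148.33333333
 160.66666667 163.         162.66666667 164.33333333 153.66666667
 116.66666667]
```

```bash
python3 - <<'E'
from h import *
from bench import get_calibration
c=get_calibration("wrist")
for u,v in [(508,205),(510,195),(511.5,185),(513.5,175)]: print("anvil",onz(c,u,v,.254))
for u,v in [(494.5,205),(498.5,185),(500.5,175)]: print("block -y",onz(c,u,v,.242))
s,Q0,f,_=crank()
print(rel(tcp([9,170.6-2,270],lean(0)),lean(0)))
E
```

```text
anvil [  1.7 -19.9 254. ]
anvil [ 10.8 -19.8 254. ]
anvil [ 19.8 -19.3 254. ]
anvil [ 28.7 -19.2 254. ]
block -y [ -2.  -15.7 242. ]
block -y [ 16.9 -15.7 242. ]
block -y [ 26.1 -15.7 242. ]
9.77 fix [0.0081 0.182  0.4086] th 1.016 r 0.3455 F fix [7.  0.2 1.9] 0.061106240537169364 0.0
[-0.018 -0.02   0.192  0.011  0.342  3.465]
```

```bash
python3 - <<'E'
from h import *
s,Q0,f,_=crank(); print(s["joint_vel"].round(3))
print(rel(tcp([5,168,270],lean(0)),lean(0)))
E
```

```text
9.77 fix [0.0081 0.182  0.4086] th 1.016 r 0.3455 F fix [7.  0.2 1.9] 0.061106240537169364 0.0
[ 0.051  0.061  0.068 -0.046 -0.03  -0.008  0.208]
[-0.018 -0.02   0.192 -0.09   0.355  3.465]
```

Call:
{"method": "drive_tool", "body": {"series": [0,0,0,-0.09,0.35,0.8,0.4,0,0,0,-0.09,0.35,1.5,0.4,0,0,0,-0.09,0.35,1.8,0.4,0,0,0,-0.09,0.35,1.8,0.4,0,0,0,-0.09,0.35,1.8,0.4,0,0,0,-0.09,0.35,1.8,0.4]}}

```text
time: 10.27
ee_pos: [0.4546, 0.0914, 0.3417]
eef_rot: [0.685, 0.729, 0.001, 0.0]
ft_force: [0.2, -0.3, 0.3]
width: 0.061
grip_force: 0.0
```

```bash
python3 - <<'E'
from h import *
from bench import camera,get_calibration
import cv2
s,Q0,f,_=crank(); print(s["joint_vel"].round(3))
print(rel(tcp([5,168,270],lean(0)),lean(0)))
c=get_calibration("wrist"); im=camera("wrist"); cv2.imwrite("pics/w4.png",im[:,:,::-1])
np.savez("c4.npz",**c)
F=np.array([[5-22,176,285],[27,176,285],[27,160,285],[5-22,160,285]])/1e3
q=proj(c,fw(p,F)).round(0); print(q.tolist())
v=int(q[:,1].mean()); u=int(q[:,0].mean()); print(u,v)
b=im[:,:,0].astype(int)
for dv in(-25,0,25): print(im[v+dv,u-60:u+60:3,0].tolist())
E
```

```text
10.27 fix [-0.0064  0.1624  0.3387] th 0.943 r 0.2764 F fix [-0.3 -0.2  0.3] 0.06099601143278866 0.0
[ 0.002 -0.004  0.    -0.011 -0.    -0.005 -0.   ]
[ 0.017 -0.008  0.031  0.284 -0.142  1.718]
[[257.0, 253.0], [256.0, 182.0], [284.0, 183.0], [283.0, 253.0]]
270 217
[166, 165, 166, 168, 129, 130, 131, 40, 55, 54, 56, 54, 55, 54, 55, 56, 58, 69, 71, 70, 72, 72, 72, 74, 68, 54, 54, 55, 54, 54, 53, 53, 53, 71, 54, 66, 96, 58, 102, 63]
[164, 162, 162, 163, 162, 163, 163, 138, 82, 80, 80, 80, 81, 79, 79, 79, 58, 67, 73, 72, 70, 71, 71, 72, 69, 53, 79, 77, 79, 76, 78, 77, 75, 76, 52, 162, 162, 161, 161, 162]
[166, 166, 166, 162, 162, 161, 162, 164, 72, 79, 78, 78, 79, 77, 78, 77, 67, 84, 93, 94, 91, 91, 90, 88, 77, 77, 77, 77, 75, 76, 75, 76, 78, 76, 100, 158, 158, 157, 159, 157]
```

Call:
{"method": "drive_tool", "body": {"series": [0,0,0,0.28,-0.12,0.5,0.4,0,0,0,0.28,-0.12,1,0.4,0,0,0,0.28,-0.12,1.4,0.4,0,0,0,0.28,-0.12,1.7,0.4,0,0,0,0.28,-0.12,1.7,0.4,0,0,0,0.28,-0.12,1.7,0.4]}}

```text
time: 10.82
ee_pos: [0.4491, 0.1021, 0.2733]
eef_rot: [0.685, 0.729, 0.0, 0.0]
ft_force: [-0.4, 0.0, 0.2]
width: 0.0607
grip_force: 0.0
```

Call:
{"method": "drive_tool", "body": {"series": [0,0,0,0,0,0,-1,0,0,0,0,0,0,-1,0,0,0,0,0,0,-1,0,0,0,0,0,0,-1,0,0,0,0,0,0,-1,0,0,0,0,0,0,-1,0,0,0,0,0,0,-1,0,0,0,0,0,0,-1,0,0,0,0,0,0,-1,0,0,0,0,0,0,-1], "grip_force": 40}}

```text
time: 11.65
ee_pos: [0.4489, 0.102, 0.2724]
eef_rot: [0.685, 0.729, 0.0, 0.0]
ft_force: [0.8, 0.4, -0.4]
width: 0.0155
grip_force: 40.0
```

Call:
{"method": "drive_tool", "body": {"series": [0,0,0,0,0,0,-1,0,0,0,0,0,0,-1,0,0,0,0,0,0,-1,0,0,0,0,0,0,-1]}}

```text
time: 11.98
ee_pos: [0.4489, 0.102, 0.2723]
eef_rot: [0.685, 0.729, 0.0, 0.0]
ft_force: [2.0, 0.9, -1.1]
width: 0.0156
grip_force: 40.0
```

```bash
python3 - <<'E'
from h import *
s,Q0,f,_=crank(); print(rel(s["ee_pos"]+Rf.apply([0,-.08,0]),Q0))
E
```

```text
11.98 fix [0.0046 0.1674 0.2693] th 0.745 r 0.2277 F fix [ 0.7 -2.1 -1.1] 0.015623881641969877 39.99990804120898
[ 0.e+00  0.e+00  0.e+00 -5.e-03  2.e+00  1.e-03]
```

Call:
{"method": "drive_tool", "body": {"series": [0,0,0,0,0.15,0,-1,0,0,0,0,0.35,0,-1,0,0,0,0,0.55,0,-1,0,0,0,0,0.75,0,-1,0,0,0,0,0.95,0,-1,0,0,0,0,1.15,0,-1,0,0,0,0,1.35,0,-1,0,0,0,0,1.55,0,-1,0,0,0,0,1.75,0,-1,0,0,0,0,1.75,0,-1]}}

```text
time: 12.82
ee_pos: [0.5185, 0.1062, 0.2724]
eef_rot: [0.685, 0.729, -0.001, -0.001]
ft_force: [-2.5, 0.2, 4.6]
width: 0.0158
grip_force: 40.0
```

Call:
{"method": "drive_tool", "body": {"series": [0,0,0,0,0.02,0,-1,0,0,0,0,0.04,0,-1,0,0,0,0,0.06,0,-1,0,0,0,0,0.08,0,-1]}}

```text
time: 13.15
ee_pos: [0.5202, 0.1064, 0.2723]
eef_rot: [0.685, 0.729, -0.002, -0.001]
ft_force: [-11.5, -2.0, 7.0]
width: 0.0154
grip_force: 40.0
```

Call:
{"method": "drive_tool", "body": {"series": [0,0,0,0,0.02,0,-1,0,0,0,0,0.04,0,-1,0,0,0,0,0.06,0,-1,0,0,0,0,0.08,0,-1]}}

```text
time: 13.48
ee_pos: [0.5234, 0.1066, 0.2724]
eef_rot: [0.685, 0.729, -0.002, -0.001]
ft_force: [-11.4, -2.3, 7.7]
width: 0.0157
grip_force: 40.0
```

Call:
{"method": "drive_tool", "body": {"series": [0,0,0,0,0.02,0,-1,0,0,0,0,0.04,0,-1,0,0,0,0,0.06,0,-1,0,0,0,0,0.08,0,-1]}}

```text
time: 13.82
ee_pos: [0.5266, 0.1068, 0.2724]
eef_rot: [0.685, 0.729, -0.002, -0.001]
ft_force: [-10.8, -1.0, 8.8]
width: 0.0158
grip_force: 40.0
```

```bash
python3 - <<'E'
from h import *
crank()
E
```

```text
13.82 fix [0.0047 0.0896 0.2694] th 1.045 r 0.1785 F fix [-0.4 10.9  8.8] 0.015841199431002637 40.02071125432849
```

Call:
{"method": "drive_tool", "body": {"series": [0,0,0,0,0.015,0,-1,0,0,0,0,0.03,0,-1,0,0,0,0,0.04,0,-1,0,0,0,0,0.05,0,-1]}}

```text
time: 14.15
ee_pos: [0.5285, 0.1069, 0.2724]
eef_rot: [0.685, 0.729, -0.002, -0.002]
ft_force: [-12.6, -2.0, 7.5]
width: 0.0159
grip_force: 40.0
```

Call:
{"method": "drive_tool", "body": {"series": [0,0,0,0,0.015,0,-1,0,0,0,0,0.03,0,-1,0,0,0,0,0.04,0,-1,0,0,0,0,0.05,0,-1]}}

```text
time: 14.48
ee_pos: [0.5305, 0.107, 0.2724]
eef_rot: [0.685, 0.729, -0.002, -0.002]
ft_force: [-11.5, -1.4, 7.5]
width: 0.016
grip_force: 40.0
```

Call:
{"method": "drive_tool", "body": {"series": [0,0,0,0,0.015,0,-1,0,0,0,0,0.03,0,-1,0,0,0,0,0.04,0,-1,0,0,0,0,0.05,0,-1]}}

```text
time: 14.82
ee_pos: [0.5323, 0.1071, 0.2723]
eef_rot: [0.685, 0.729, -0.002, -0.002]
ft_force: [-13.5, -1.3, 8.3]
width: 0.0157
grip_force: 40.0
```

```bash
python3 - <<'E'
from h import *
crank()
E
```

```text
14.82 fix [0.0047 0.0839 0.2693] th 1.073 r 0.1757 F fix [-0.5 13.5  8.3] 0.01566466226843648 40.02903760992922
```

Call:
{"method": "drive_tool", "body": {"series": [0,0,0,0,0.015,0,-1,0,0,0,0,0.025,0,-1,0,0,0,0,0.025,0,-1,0,0,0,0,0.025,0,-1]}}

```text
time: 15.15
ee_pos: [0.5333, 0.1071, 0.2724]
eef_rot: [0.685, 0.729, -0.002, -0.002]
ft_force: [-13.6, -2.3, 7.8]
width: 0.0157
grip_force: 40.0
```

Call:
{"method": "drive_tool", "body": {"series": [0,0,0,0,0.015,0,-1,0,0,0,0,0.025,0,-1,0,0,0,0,0.025,0,-1,0,0,0,0,0.025,0,-1]}}

```text
time: 15.48
ee_pos: [0.5341, 0.1072, 0.2723]
eef_rot: [0.685, 0.729, -0.002, -0.002]
ft_force: [-13.3, -1.6, 9.3]
width: 0.0158
grip_force: 40.0
```

Call:
{"method": "drive_tool", "body": {"series": [0,0,0,0,0.015,0,-1,0,0,0,0,0.025,0,-1,0,0,0,0,0.025,0,-1,0,0,0,0,0.025,0,-1]}}

```text
time: 15.82
ee_pos: [0.535, 0.1073, 0.2723]
eef_rot: [0.685, 0.729, -0.002, -0.002]
ft_force: [-15.3, -2.1, 10.0]
width: 0.0157
grip_force: 40.0
```

```bash
python3 - <<'E'
from h import *
crank()
E
```

```text
15.82 fix [0.0047 0.0812 0.2693] th 1.087 r 0.1744 F fix [-1.2 15.4 10. ] 0.01565929761338192 40.03792010480538
```

Call:
{"method": "drive_tool", "body": {"series": [0,0,0,0,0.015,0,-1,0,0,0,0,0.035,0,-1,0,0,0,0,0.035,0,-1,0,0,0,0,0.035,0,-1]}}

```text
time: 16.15
ee_pos: [0.5363, 0.1074, 0.2724]
eef_rot: [0.685, 0.729, -0.002, -0.002]
ft_force: [-15.1, -2.2, 8.8]
width: 0.0159
grip_force: 40.0
```

```bash
python3 - <<'E'
from h import *
from bench import camera,get_calibration
import cv2
s,Q0,f,_=crank()
c=get_calibration("wrist"); im=camera("wrist"); cv2.imwrite("pics/w5.png",im[:,:,::-1]); np.savez("c5.npz",**c)
y=f[1]*1e3
F=np.array([[-15,y-60,246],[-15,y-53,246],[-15,y-46,246],[-20,-26,254],[-35,-26,242],[-35,24,242],[5,y,285]])/1e3
print(proj(c,fw(p,F)).round(1).tolist())
E
```

```text
16.15 fix [0.0047 0.0799 0.2694] th 1.093 r 0.1738 F fix [-1.3 15.2  8.8] 0.015924791712209233 40.041719862492755
[[392.3, 292.9], [379.2, 292.8], [366.1, 292.8], [485.4, 310.2], [468.9, 321.3], [379.4, 320.7], [279.6, 298.9]]
```

Call:
{"method": "drive_tool", "body": {"series": [0,0,0,0,0.015,0,-1,0,0,0,0,0.03,0,-1,0,0,0,0,0.03,0,-1,0,0,0,0,0.03,0,-1]}}

```text
time: 16.53
ee_pos: [0.5374, 0.1074, 0.2723]
eef_rot: [0.685, 0.729, -0.002, -0.002]
ft_force: [-15.8, -1.9, 10.8]
width: 0.0157
grip_force: 40.0
```

Call:
{"method": "drive_tool", "body": {"series": [0,0,0,0,0,0,0.2,0,0,0,0,0,0,0.2,0,0,0,0,0,0,0.2,0,0,0,0,0,0,0.2,0,0,0,0,0,0,0.2,0,0,0,0,0,0,0.2,0,0,0,0,0,0,0.2,0,0,0,0,0,0,0.2]}}

```text
time: 17.2
ee_pos: [0.5399, 0.1077, 0.2723]
eef_rot: [0.685, 0.729, 0.0, -0.0]
ft_force: [0.1, 0.3, -0.2]
width: 0.0512
grip_force: 0.0
```

Call:
{"method": "drive_tool", "body": {"series": [0,0,0,0,0,-0.3,0.2,0,0,0,0,0,-1,0.2,0,0,0,0,0,-1.8,0.2,0,0,0,0,0,-2.5,0.2,0,0,0,0,0,-2.5,0.2,0,0,0,0,0,-2.5,0.2,0,0,0,0,0,-2.5,0.2,0,0,0,0,0,-2.5,0.2]}}

```text
time: 17.87
ee_pos: [0.5395, 0.1077, 0.3715]
eef_rot: [0.685, 0.729, -0.001, -0.0]
ft_force: [1.0, 0.5, -0.2]
width: 0.0519
grip_force: 0.0
```

```bash
python3 - <<'E'
from h import *
from bench import camera,get_calibration
import cv2
s,Q0,f,_=crank(); print(s["joint_vel"].round(3))
c=get_calibration("wrist"); im=camera("wrist"); cv2.imwrite("pics/w6.png",im[:,:,::-1]); np.savez("c6.npz",**c)
y=79
F=np.array([[-27,y,285],[-15,y-60,246],[-15,y-53,246],[25,y-53,246],[5,-26,254],[5,y,285],[85,225,220]])/1e3
q=proj(c,fw(p,F)); print(q.round(1).tolist())
x0,x1,y0,y1=210,410,130,280
cv2.imwrite("pics/w6c.png",cv2.resize(im[y0:y1,x0:x1,::-1],None,fx=4,fy=4,interpolation=2))
E
```

```text
17.87 fix [0.0048 0.0767 0.3685] th 1.277 r 0.2649 F fix [ 0.4 -1.1 -0.2] 0.0518818675689356 0.0
[ 0.001  0.004  0.001  0.006 -0.    -0.001  0.   ]
[[276.4, 262.7], [351.3, 227.9], [342.6, 227.8], [345.5, 179.2], [413.7, 207.2], [276.4, 220.0], [93.8, 97.6]]
```

View pics/w6c.png

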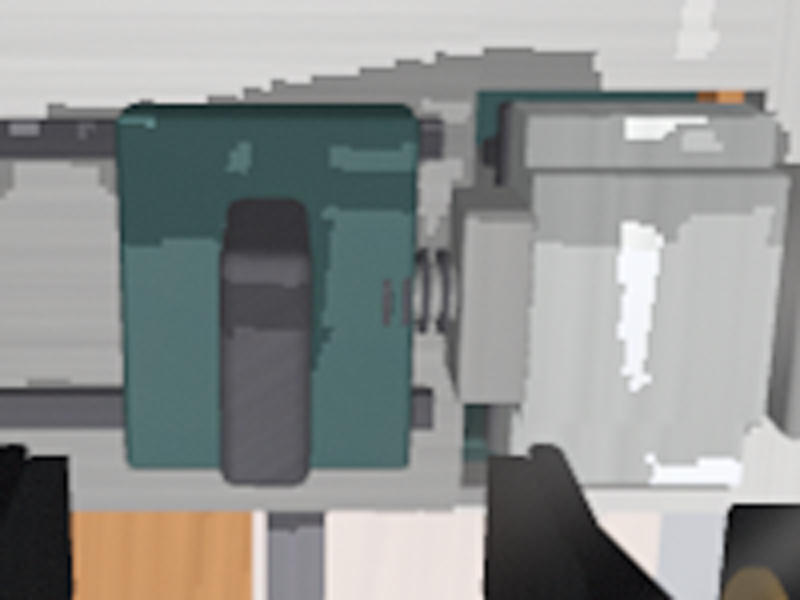

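```bash
python3 - <<'E'
from h import *
c=dict(np.load("c6.npz"))
g=lambda u,v,z:onz(c,210+u/4,130+v/4,z)
print("fin",[g(u,v,.285).tolist() for u,v in[(221,470),(309,470),(221,265),(312,265)]])
print("carr front",[g(u,v,.241).tolist() for u,v in[(409,465),(415,215)]])
print("jaw face top",[g(u,v,.246).tolist() for u,v in[(523,400),(531,215)]])
print("jaw back top",[g(u,v,.246).tolist() for u,v in[(463,400),(467,210)]])
print("block -y",[g(u,v,.242).tolist() for u,v in[(752,440),(789,180)]])
E
```

```text
fin [[-15.3, 86.8, 285.0], [-15.3, 71.4, 285.0], [21.8, 86.5, 285.0], [21.8, 71.3, 285.0]]
carr front [[-33.3, 49.5, 241.0], [20.2, 49.9, 241.0]]
jaw face top [[-16.9, 27.4, 246.0], [21.4, 27.9, 246.0]]
jaw back top [[-16.9, 39.5, 246.0], [22.4, 40.3, 246.0]]
block -y [[-27.0, -21.1, 242.0], [27.6, -22.9, 242.0]]
```

```bash
python3 -c "
from bench import r
print(r.close_job())"
```

```text
the job is handed in; nothing more can be done
None
```

I handed the job in at about 18 s: I turned the crank to about 2.2 rad on the high dwell, which raised the block. It is now held between jaw and anvil with the jaw pushed back roughly 7 mm (estimates from 6 to 8.7 mm), the arm is clear, and nothing else was moved.

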